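Put the swapped torch, tape measure and charger back in their own trays

TASK

The torch, the tape measure and the charger have been put back in each other's trays. Park one of them on the cork mat for a moment, then put each in the middle of its own tray: the torch lying along the long narrow tray, the tape measure upright in the round dish and the charger flat, as it lies now, in the square tray. Leave the red carton, the masking tape and the keys where they are.

Things in the scene. Friction and masses are not known exactly. Their poses are not given: they have to be found in the camera images.
- torch: small dark aluminium torch lying down, about 122 long (its y axis) x 37 wide (x) x 33 high (z); the barrel narrows from the 37 mm head to about 25 mm at the other end. Loose, about 0.12 kg. It starts in the round dish. Origin: middle of its length and width, at its underside. Can be gripped from above across its width (x) at mid-length.
- tape_measure: yellow and black tape measure standing upright on its narrow edge, 33 thick (its x axis) x 71 long (y) x 62 high (z). Loose, about 0.2 kg. It starts in the square tray. Origin: centre of its underside. Can be gripped from above across its 33 mm thickness (x).
- charger: white charger block lying flat, 40 wide (its x axis) x 68 long with its pins (y; the block itself reaches from y = -25 to +21 mm) x 28 high (z). Loose, about 0.07 kg. It starts in the long narrow tray. Origin: centre of its 40 x 68 outline, at its underside. Can be gripped from above across its 40 mm width (x).
- long_tray: long narrow grey tray with a low rim, home of the torch; inside 150 (its y axis) x 60 mm (x), floor 4 mm above the worktop, rim top 12 mm above the worktop, walls 4 mm. Fixed. Origin: its centre, at the worktop.
- square_tray: square grey tray with a low rim, home of the charger; inside 95 x 95 mm along its x and y, floor 4 mm and rim top 12 mm above the worktop, walls 4 mm. Fixed. Origin: its centre, at the worktop.
- round_dish: round grey dish with a low rim, home of the tape measure; inner diameter about 143 mm, outer 154 mm, floor 4 mm and rim top 12 mm above the worktop. Fixed. Origin: its centre, at the worktop.
- cork_mat: flat cork mat without a rim, 110 (its x axis) x 150 (y) x 4 mm thick, empty: the free spot. Fixed. Origin: its centre, at the worktop.
- red_carton: open red carton, 87 (x) x 122 (y) x 32 mm high; bystander, loose. Origin: centre of its underside.
- masking_tape: roll of masking tape lying flat, about 105 mm across, 25 mm high; bystander, loose. Origin: centre of its underside.
- keys: bunch of keys with a blue tag lying flat, 101 x 122 x 8 mm; bystander, loose. Origin: centre of its underside.
Mind the look-alikes: they are no part of the job. There is more than one size of the charger; the job needs the middle-sized. What is shaped like the tape_measure but pink or turquoise is not meant.

How it is judged:
By the outcome, as a careful person would: the job done as asked, in the order asked, and still so for the second after the job is handed in, with the robot touching nothing.
It also fails if it takes over 99 s, if anything falls off the work surface, if the arm or the gripper's body presses on something with over 40 N, if the wrist force passes 120 N, or if a joint passes its speed limit or range.

ROBOT

A 6-joint arm with a two-finger parallel gripper is mounted at the origin on a cart in front of the work surface, level with it; the furniture and walls round the work are solid. World frame = base frame: x ahead of the robot, y to its left, z up, the work surface at z = 0. Lengths are in m, angles in rad, forces in N, time in s.
With the tool pointing down it reaches from about 0.375 to 0.925 m from the base axis. Payload 5.7 kg.
Tool frame: the origin (TCP) lies midway between the tips of the shut fingers; the grasp point (between the pads) lies 19 mm behind it (env.hold_point_z is the distance from the TCP to the grasp point, in m); z points along the fingers, y is the line along which they close (so a half turn about z gives the same grasp; the last joint's range is limited). The gripper opens to 85 mm and grips with 20 to 120 N. Pads are 22 mm wide; open, the fingers measure 114 mm over their backs; the gripper's body (76 mm by 85 mm) begins 54 mm behind the grasp point. The pads swing forward as they close: fully open they stand 13 mm farther back than shut.
Start: joints at [-1.339, 0.359, 1.51, -0, 1.272, -0.115], TCP at [0.204, -0.564, 0.231] pointing down, gripper open.
Joint ranges: [-2.97, 2.97], [-1.01, 2.36], [0.21, 2.38], [-0.96, 4.11], [0.2, 2.71], [-2.98, 2.98]. Speed limits (rad/s): [2.39, 2.39, 3.14, 3.14, 3.14, 3.14].

INTERFACE

Orientations are given as a unit quaternion [x, y, z, w].
In Python, from station import status, imaging, env gives the robot as it stands.
- The arm moves only by the tool move_arm, never from a script. Its argument "commands" is a list of rows, each a list of 7 numbers: the opening, from -1 (shut) to 1 (fully open), then the shift along the tool's x, y, z in cm, then the turn, a rotation vector about the tool's x, y, z in degrees. A call has exactly 8 rows; each row is the pose to reach, as a shift and turn from the pose commanded when the call began, along the tool's axes at that moment; what a row does not reach only later rows make up. A row lasts 1/10 s, in which the tool goes at most 50 mm and 8.59 degrees, less where a joint would pass 70% of its speed; a pose out of reach is approached as far as the arm can. A call with a gripper value outside its range is refused whole. The fingers move at their own pace and stop on an object; "squeeze" is the grip in N (left out, the last holds). Time passes only in rows, so rows that repeat a pose let the fingers close, or fill a call up. It gives the time, the measured TCP pose, the force, the opening and the grip force at its end, in the units of the state.
- status.observe(): the state, without advancing time (a new reading comes with each control period).
- imaging.camera(name): name is "scene" or "top" or "wrist"; returns (picture, depth): 480x640x3 uint8, red, green, blue; 480x640 float32, m along the optical axis (not along the pixel's ray), 0 where there is no reading.
- imaging.get_calibration(name): a dict with "intrinsics" (3x3 intrinsics, pixels), "extrinsics" (4x4, takes a point from world to camera coordinates). Camera axes: x right, y up, looking along -z (the intrinsics and any distortion apply to the point x, -y, -z); pixel columns grow to the right and rows downward; lengths in m; the calibration is good to about 2 mm. A picture is of the moment at which its call begins: read the wrist's pose just before it. get_calibration takes no time and is no camera call; for the wrist camera it gives the pose at the moment of the call.
- env.sign_off(): hands the job in; it is judged then, once.
Trained networks look in the newest picture that a camera, given by its name, has taken for a name from the list of things; names that differ only in an ending like _2 or _b are one class to them, and where a whole thing is asked for, a point or a joint stands for the part that bears it (a point fixed in the world has none). Each returns a list of dicts, best first, with "confidence" (0 to 1); they miss things now and then, are a little off and sometimes report something else, mostly with a low value. They report only what shows in the picture. A call takes as long as a camera call. They do not tell look-alikes from the thing itself.
- imaging.find_in(thing, camera): "point" ([column, row] in pixels, amid what is visible of it).
- imaging.outline_of(thing, camera): "pixels" (480x640 bool, what is visible of it) and "point" ([column, row] in pixels, amid what is visible of it).
- imaging.spot_point(thing, camera): "point" ([column, row] in pixels: a listed point, or the origin of a listed thing).
The state is a dict: "clock": time; "joint_pos": joint angles; "dq": joint speeds; "effort": joint torques, N m; "tcp_pos": TCP position; "ee_rot": TCP orientation; "force": force on the tool from outside, world axes, zero at the start; "moment": the same for the moment, N m; "opening": finger opening in m; "gripper_force": force on a finger pad.
Only numpy, scipy, OpenCV 4.12 (cv2) and the standard library are available. Lean on these libraries where they do the work, as an engineer would, in place of code of your own. Each camera call takes 0.05 s, during which the arm holds its last target. There are 200 camera calls.

## Working session

There is one attempt and no reset: what is moved stays moved. The work goes in short steps, Python scripts to look and compute and a tool call to move; the robot and the scene stay as the last step left them, time stands still between calls to the robot, and variables do not carry over. Pictures are saved under pics/ and viewed, at most 14 in all, crops included, and the job is handed in when it is done.

Besides the shell and the picture viewer there is one more tool, called after ">>>" by a JSON object that holds its "name" and its "arguments". move_arm: Moves the arm, as the interface text tells. Its arguments: {"type":"object","properties":{"commands":{"type":"array","items":{"type":"array","items":{"type":"number"}}},"squeeze":{"type":"number"}},"required":["commands"]}

```bash
mkdir -p pics; ls; python3 - <<'E'
from station import status, imaging, env
import cv2,numpy as np
s=status.observe();print(s['clock'],s['tcp_pos'],s['ee_rot'],s['opening'],env.hold_point_z)
for c in ('top','scene'):
    p,d=imaging.camera(c);cv2.imwrite(f'pics/{c}0.png',p[:,:,::-1])
    k=imaging.get_calibration(c);print(k)
    for t in 'torch tape_measure charger long_tray square_tray round_dish cork_mat'.split():
        print(c,t,[(np.round(r['point']),round(r['confidence'],2)) for r in imaging.find_in(t,c)])
E
```

```text
pics
0.0 [ 0.2037666  -0.56363442  0.2304657 ] [ 9.85004759e-01  1.72524816e-01 -5.47306220e-05 -9.00208157e-04] 0.08563054689228679 0.0187
{'intrinsics': array([[465.23076665,   0.        , 323.60038924],
       [  0.        , 465.23076665, 239.78983003],
       [  0.        ,   0.        ,   1.        ]]), 'extrinsics': array([[-0.17330029, -0.98485952,  0.00432951,  0.04373968],
       [ 0.93375706, -0.16290712,  0.31868326, -0.54887214],
       [-0.31315293,  0.05927061,  0.94785138, -1.07841723],
       [ 0.        ,  0.        ,  0.        ,  1.        ]])}
top torch [(array([276., 190.]), 0.4)]
top tape_measure [(array([348., 257.]), 0.77), (array([347., 317.]), 0.74), (array([422., 238.]), 0.3)]
top charger [(array([431., 266.]), 0.52), (array([427., 231.]), 0.51)]
top long_tray [(array([426., 240.]), 0.76)]
top square_tray [(array([345., 272.]), 0.61), (array([359., 185.]), 0.45)]
top round_dish [(array([252., 254.]), 0.6)]
top cork_mat [(array([186., 289.]), 0.86), (array([348., 261.]), 0.59)]
{'intrinsics': array([[555.81988546,   0.        , 321.07154503],
       [  0.        , 555.81988546, 239.99057192],
       [  0.        ,   0.        ,   1.        ]]), 'extrinsics': array([[ 0.47276509, -0.88112317,  0.01072954, -0.28360913],
       [ 0.45437349,  0.25418982,  0.8537753 , -0.28689141],
       [-0.75500854, -0.39875994,  0.52053108, -0.86727706],
       [ 0.        ,  0.        ,  0.        ,  1.        ]])}
scene torch [(array([277., 237.]), 0.67)]
scene tape_measure [(array([344., 266.]), 0.93), (array([379., 321.]), 0.67), (array([295., 302.]), 0.66), (array([402., 246.]), 0.21)]
scene charger [(array([496., 339.]), 0.88), (array([434., 318.]), 0.72), (array([450., 291.]), 0.71)]
scene long_tray [(array([459., 301.]), 0.59)]
scene square_tray [(array([341., 281.]), 0.67)]
scene round_dish [(array([270., 239.]), 0.7)]
scene cork_mat [(array([342., 268.]), 0.74)]
```

View pics/top0.png

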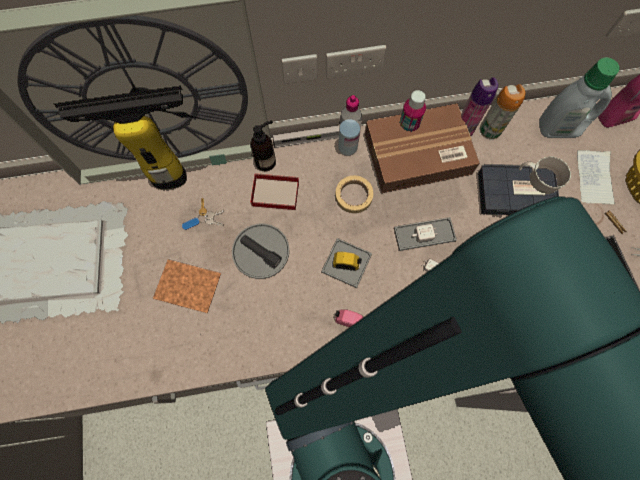

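View pics/scene0.png

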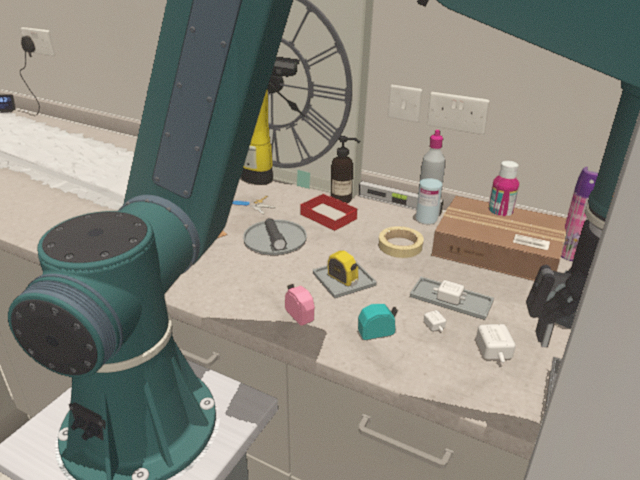

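The top picture shows the torch at (262,250) in the round dish, the yellow tape measure at (347,261) in the square tray, and a charger at (424,233) in the long tray. The empty mat is at (187,286).

Look-alikes:
- **Chargers (scene picture):** the one in the tray at (450,291) is middle-sized. A small one is at (434,320) and a large one at (496,340).
- **Tape measures (scene picture):** yellow at (343,267), pink at (299,303) and turquoise at (377,321).

I choose the charger in the tray and the yellow tape measure.

```bash
cat > h.py <<'E'
from station import status, imaging, env
import cv2,numpy as np
from scipy.spatial.transform import Rotation as R
def cal(c):
    k=imaging.get_calibration(c);return k['intrinsics'],np.linalg.inv(k['extrinsics'])
def rays(px,K,Ti):
    px=np.atleast_2d(px).astype(float)
    d=np.c_[(px[:,0]-K[0,2])/K[0,0],-(px[:,1]-K[1,2])/K[1,1],-np.ones(len(px))]
    return Ti[:3,3],d@Ti[:3,:3].T
def plane(px,z,K,Ti):
    o,d=rays(px,K,Ti);return o+d*((z-o[2])/d[:,2])[:,None]
def cloud(depth,K,Ti,m):
    v,u=np.nonzero(m&(depth>0));o,d=rays(np.c_[u,v],K,Ti)
    return o+d*depth[v,u][:,None]
def rect(xy):
    (c,s,a)=cv2.minAreaRect((xy*1000).astype(np.float32))
    if s[0]<s[1]: s=s[::-1];a+=90
    return np.round(c,1),np.round(s,1),round((a+90)%180-90,1)  # mm, long/short, direction of long axis in deg
def report(c,things,zs=None):
    K,Ti=cal(c);p,d=imaging.camera(c)
    for t in things:
        for r in imaging.outline_of(t,c)[:3]:
            m=r['pixels'];P=cloud(d,K,Ti,m)
            if len(P)<20: continue
            z=np.percentile(P[:,2],[5,50,95])
            zp=(zs or {}).get(t,z[2])
            v,u=np.nonzero(m);Q=plane(np.c_[u,v],zp,K,Ti)
            print(t,round(r['confidence'],2),np.round(r['point']),m.sum(),'z',np.round(z*1000),'cloud',rect(P[:,:2]),'plane',rect(Q[:,:2]))
    return p,d,K,Ti
ZS=dict(long_tray=.012,square_tray=.012,round_dish=.012,cork_mat=.004,torch=.02,charger=.032,tape_measure=.066)
E
python3 - <<'E'
from h import *
p,*_=report('top',list(ZS)+['red_carton','masking_tape','keys'],ZS)
crop=p[200:310,210:470];cv2.imwrite('pics/crop.png',cv2.resize(crop[:,:,::-1],None,fx=3,fy=3,interpolation=cv2.INTER_CUBIC))
E
```

```text
long_tray 0.66 [425. 239.] 1209 z [ 1.  6. 16.] cloud (array([ 549.4, -332.4]), array([165.2,  75.4]), -89.9) plane (array([ 546.5, -329.6]), array([161.3,  73.3]), -89.7)
long_tray 0.25 [274. 191.] 1482 z [-1.  5. 30.] cloud (array([734.2,  53.3]), array([123.4,  92. ]), 74.5) plane (array([737.3,  54.3]), array([126.5, 103.2]), 74.5)
square_tray 0.66 [343. 272.] 1083 z [ 1.  6. 14.] cloud (array([ 504.6, -106.4]), array([108.8, 104. ]), -34.0) plane (array([ 502.2, -105.4]), array([106.9, 104.2]), -34.5)
round_dish 0.96 [258. 252.] 2163 z [ 1.  6. 15.] cloud (array([577.3, 116.6]), array([156.9, 156.6]), -8.5) plane (array([576.2, 115.2]), array([153.7, 153.7]), -71.5)
cork_mat 0.68 [188. 289.] 2391 z [1. 5. 9.] cloud (array([515.1, 316.7]), array([152.2, 112.2]), 65.5) plane (array([514.6, 316.7]), array([151.8, 111.2]), 65.3)
torch 0.86 [259. 252.] 485 z [15. 30. 38.] cloud (array([571.6, 117.3]), array([120.4,  35.5]), 47.3) plane (array([572.3, 115.8]), array([125.7,  35.4]), 45.8)
torch 0.44 [186. 288.] 2342 z [1. 5. 9.] cloud (array([514.7, 318.3]), array([152.8, 112.2]), 66.
[... 853 characters left out ...]
]), array([62.9, 39.3]), 61.5)
red_carton 0.79 [275. 189.] 1476 z [-0.  5. 30.] cloud (array([734.4,  53.3]), array([123.4,  92.1]), 74.7) plane (array([730. ,  53.4]), array([125.3,  98.4]), 74.8)
red_carton 0.35 [257. 253.] 2145 z [ 1.  6. 15.] cloud (array([577.7, 115.7]), array([158.4, 154.4]), 19.5) plane (array([574. , 115.3]), array([154.3, 153.7]), 81.4)
masking_tape 0.63 [360. 190.] 699 z [ 4. 24. 29.] cloud (array([ 690.9, -162. ]), array([104.9, 103. ]), -37.2) plane (array([ 686.6, -159.5]), array([111.2, 101.4]), -11.9)
keys 0.82 [204. 221.] 381 z [-0.  4.  8.] cloud (array([692.1, 252. ]), array([102.9,  99.3]), -37.9) plane (array([688.7, 250.9]), array([101.5,  96.8]), -38.8)
```

View pics/crop.png

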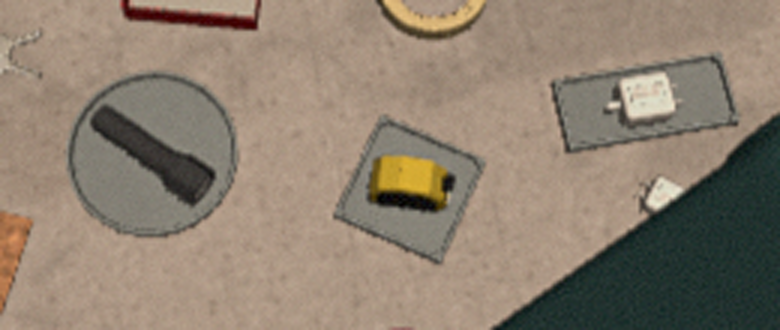

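The close crop confirms the choice. The dark torch runs from (100,115) to (200,190), the yellow tape measure is at (410,183), and the white charger is at (648,98) in the long tray. The sizes and heights match the descriptions. Next I'll move towards the torch.

```bash
cat >> h.py <<'E'
def go(x,y,z,phi=None):
    "target TCP (mm), phi = world angle of the closing line (deg)"
    s=status.observe();r=R.from_quat(s['ee_rot']);p=np.array(s['tcp_pos'])
    M=r.as_matrix();cur=np.degrees(np.arctan2(M[1,1],M[0,1]))
    d=M.T@(np.array([x,y,z])/1000-p)*100
    q=s['joint_pos']
    t=0 if phi is None else -((phi-cur+90)%180-90)
    q1=np.degrees(np.arctan2(y,x));print('clock',round(s['clock'],2),'tcp',np.round(p*1000,1),'phi',round(cur,1),'tilt',np.round(M[:2,2],4),'open',round(s['opening']*1000,1),'| shift cm',np.round(d,2),'turn',round(t,1),'q6->',round(q1-(cur-t)), 'q6',round(np.degrees(q[5])),'F',np.round(s['force'],1))
E
python3 -c "
from h import *
go(540,110,250,-43.5)"
```

```text
clock 1.35 tcp [ 203.9 -564.3  231.3] phi -70.1 tilt [-0.      0.0001] open 85.3 | shift cm [ 54.53 -51.99  -1.87] turn -26.6 q6-> 55 q6 -7 F [ 0.6 -0.2 -0. ]
```

>>> {"name": "move_arm", "arguments": {"commands": [[1,26,-25,-2,0,0,-13],[1,26,-25,-2,0,0,-13],[1,26,-25,-2,0,0,-13],[1,26,-25,-2,0,0,-13],[1,26,-25,-2,0,0,-13],[1,26,-25,-2,0,0,-13],[1,26,-25,-2,0,0,-13],[1,26,-25,-2,0,0,-13]]}}

```text
clock: 2.15
tcp_pos: [0.3645, -0.2365, 0.2516]
ee_rot: [0.959, 0.285, 0.001, -0.001]
force: [-1.1, -0.2, 0.2]
opening: 0.0852
gripper_force: 0.0
```

```bash
python3 -c "
from h import *
go(540,110,250,-43.5)
p,*_=report('top',['long_tray','charger','square_tray','tape_measure'],ZS)
p,*_=report('wrist',list(ZS),ZS);cv2.imwrite('pics/w1.png',p[:,:,::-1])"
```

```text
clock 2.15 tcp [ 364.5 -236.5  251.6] phi -56.9 tilt [0.0008 0.0017] open 85.2 | shift cm [ 33.62 -19.45   0.24] turn -13.4 q6-> 55 q6 15 F [-1.1 -0.2  0.2]
long_tray 0.88 [403. 235.] 578 z [ 1.  6. 15.] cloud (array([ 481.1, -217. ]), array([332.8,  80.2]), -41.8) plane (array([ 545. , -301.9]), array([106.6,  71.9]), -89.9)
long_tray 0.61 [203. 219.] 347 z [-0.  4.  8.] cloud (array([689.7, 252.2]), array([97.5, 94.3]), -39.9) plane (array([686.6, 250.8]), array([96.2, 93.2]), -39.9)
charger 0.8 [485. 268.] 287 z [11. 37. 42.] cloud (array([ 369.7, -366.9]), array([251. ,  42.9]), -61.6) plane (array([ 415.5, -449.7]), array([63.1, 44.2]), -59.6)
charger 0.5 [207. 220.] 322 z [0. 4. 8.] cloud (array([689.5, 253.7]), array([98. , 90.7]), -41.1) plane (array([677.7, 248.4]), array([95.4, 88.3]), -41.1)
square_tray 0.73 [343. 271.] 1007 z [ 1.  6. 14.] cloud (array([ 503., -105.]), array([102.8, 102.7]), 55.4) plane (array([ 502.1, -104.5]), array([104.1, 102.9]), -34.5)
tape_measure 0.87 [352. 316.] 450 z [ 9. 55. 63.] cloud (array([356.8, -85. ]), array([74.9, 44.2]), 62.0) plane (a
[... 861 characters left out ...]
]), array([66.1, 45. ]), -90.0)
charger 0.71 [429. 173.] 1148 z [10. 21. 23.] cloud (array([ 449.7, -325.3]), array([49.8, 30.2]), 50.9) plane (array([ 448.6, -319.2]), array([47., 32.]), 52.1)
tape_measure 0.97 [172. 126.] 3700 z [10. 54. 61.] cloud (array([346.2, -67.9]), array([89.7, 56.9]), 61.4) plane (array([357.5, -90.3]), array([73.9, 45.3]), 62.8)
tape_measure 0.89 [284.  18.] 1538 z [15. 50. 61.] cloud (array([ 485.2, -120.8]), array([48.3, 24.2]), -61.9) plane (array([ 478.9, -129.3]), array([44.2, 29. ]), -57.1)
tape_measure 0.71 [320. 194.] 2486 z [21. 56. 61.] cloud (array([ 373.2, -235.2]), array([76.6, 39.4]), -35.7) plane (array([ 379. , -236.1]), array([65.7, 35.9]), -46.0)
```

View pics/w1.png

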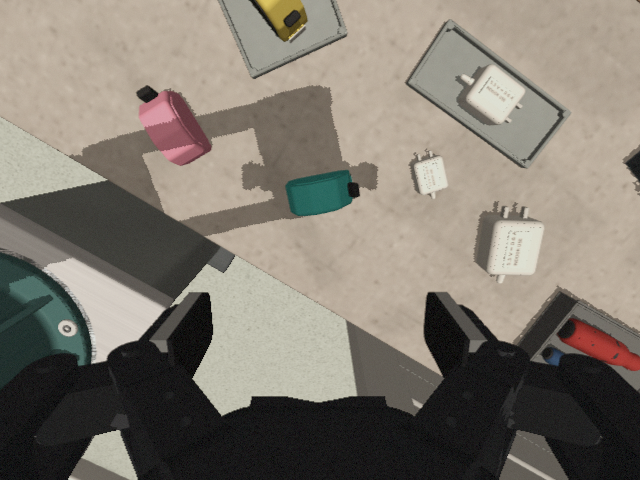

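The wrist picture shows the charger at (495,93) with the long tray fully in view. The small charger is at (430,175), the large one at (513,245), and the pink and turquoise tapes are at (172,126) and (320,194). I'll go on to the torch.

>>> {"name": "move_arm", "arguments": {"commands": [[1,29,-21,0.2,0,0,-13.4],[1,29,-21,0.2,0,0,-13.4],[1,29,-21,0.2,0,0,-13.4],[1,29,-21,0.2,0,0,-13.4],[1,29,-21,0.2,0,0,-13.4],[1,29,-21,0.2,0,0,-13.4],[1,29,-21,0.2,0,0,-13.4],[1,29,-21,0.2,0,0,-13.4]]}}

```text
clock: 3.6
tcp_pos: [0.4948, 0.0975, 0.2494]
ee_rot: [0.919, 0.395, 0.001, -0.001]
force: [-0.1, -1.1, 0.2]
opening: 0.0855
gripper_force: 0.0
```

```bash
python3 -c "
from h import *
go(572,116,250,-43.5)
p,*_=report('wrist',list(ZS),ZS);cv2.imwrite('pics/w2.png',p[:,:,::-1])
print(imaging.get_calibration('wrist'))"
```

```text
clock 3.6 tcp [494.8  97.5 249.4] phi -43.5 tilt [0.0016 0.0022] open 85.5 | shift cm [ 6.65  4.33 -0.04] turn 0.0 q6-> 55 q6 47 F [-0.1 -1.1  0.2]
long_tray 0.71 [377. 133.] 14583 z [ 3.  4. 12.] cloud (array([573.1, 114.2]), array([156.5, 155. ]), 51.0) plane (array([572.9, 115. ]), array([151.9, 151.8]), 51.6)
square_tray 0.59 [416. 300.] 3760 z [ 3.  4. 12.] cloud (array([525.3, -57. ]), array([206., 116.]), 64.4) plane (array([ 502.7, -102.8]), array([106.9, 103.8]), 55.5)
square_tray 0.49 [532.  68.] 14532 z [ 1.  3. 30.] cloud (array([743.7,  47.9]), array([131.2, 111.4]), 74.8) plane (array([737.3,  49.9]), array([129.4, 106.4]), 75.0)
square_tray 0.38 [554. 358.] 65 z [ 1.  5. 10.] cloud (array([ 569.2, -250.9]), array([14.,  4.]), -0.6) plane (array([ 568.9, -242.8]), array([12.3, 11.3]), -43.5)
round_dish 0.84 [376. 134.] 14478 z [ 3.  4. 12.] cloud (array([573.2, 114.7]), array([152.7, 152.2]), -44.8) plane (array([573.5, 115.4]), array([151.7, 150.5]), -38.8)
torch 0.69 [361. 144.] 3522 z [21. 29. 36.] cloud (array([571.7, 112.3]), array([125.6,  37.4]), 41.6) plane (arr
[... 426 characters left out ...]
rray([495.9, -71.3]), array([18. ,  7.4]), 29.4) plane (array([496.6, -64.7]), array([23.5,  8.8]), 51.1)
tape_measure 0.68 [330. 380.] 1220 z [ 7. 40. 56.] cloud (array([353.3, -70.4]), array([52.3, 41.8]), 59.4) plane (array([380.1, -40.6]), array([55.8, 33.8]), 59.4)
{'intrinsics': array([[356.58829264,   0.        , 317.81347389],
       [  0.        , 356.58829264, 235.63598479],
       [  0.        ,   0.        ,   1.        ]]), 'extrinsics': array([[ 0.72118307, -0.69274363,  0.00111548, -0.29130158],
       [ 0.66734503,  0.69430793, -0.26941995, -0.35201381],
       [ 0.18586447,  0.19504552,  0.96302214, -0.50504299],
       [ 0.        ,  0.        ,  0.        ,  1.        ]])}
```

View pics/w2.png

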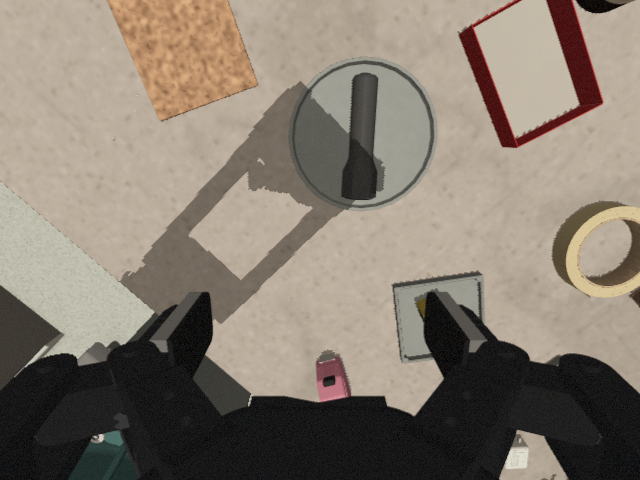

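The wrist picture shows the torch lying from (366,75) to (358,198) in the dish, which is centred near (363,133). The mat is at (185,55). I'll grasp the torch at (570,116).

>>> {"name": "move_arm", "arguments": {"commands": [[1,6.5,4.4,0,0,0,0],[1,6.5,4.4,0,0,0,0],[1,6.5,4.4,5,0,0,0],[1,6.5,4.4,10,0,0,0],[0.6,6.5,4.4,15,0,0,0],[0.6,6.5,4.4,18,0,0,0],[0.6,6.5,4.4,18,0,0,0],[0.6,6.5,4.4,18,0,0,0]]}}

```text
clock: 4.8
tcp_pos: [0.57, 0.1088, 0.0698]
ee_rot: [0.92, 0.392, -0.0, -0.0]
force: [1.2, -0.2, 0.3]
opening: 0.0685
gripper_force: 0.0
```

```bash
python3 -c "
from h import *
go(570,116.5,13,-43.5)"
```

```text
clock 4.8 tcp [570.  108.8  69.8] phi -43.8 tilt [-0.0005  0.    ] open 68.5 | shift cm [ 0.56 -0.53  5.68] turn -0.3 q6-> 55 q6 48 F [ 1.2 -0.2  0.3]
```

>>> {"name": "move_arm", "arguments": {"commands": [[0.6,0.5,-0.5,2,0,0,0],[0.6,0.5,-0.5,4.5,0,0,0],[0.6,0.5,-0.5,5.7,0,0,0],[0.6,0.5,-0.5,5.7,0,0,0],[-1,0.5,-0.5,5.7,0,0,0],[-1,0.5,-0.5,5.7,0,0,0],[-1,0.5,-0.5,5.7,0,0,0],[-1,0.5,-0.5,5.7,0,0,0]], "squeeze": 40}}

```text
clock: 5.6
tcp_pos: [0.5711, 0.1165, 0.014]
ee_rot: [0.92, 0.393, 0.001, 0.001]
force: [-0.8, -0.8, 6.8]
opening: 0.0299
gripper_force: 38.8
```

```bash
python3 -c "
from h import *
go(570,116.5,13,-43.5)"
```

```text
clock 5.6 tcp [571.1 116.5  14. ] phi -43.7 tilt [0.003  0.0001] open 29.9 | shift cm [-0.08 -0.07  0.1 ] turn -0.2 q6-> 55 q6 48 F [-0.8 -0.8  6.8]
```

>>> {"name": "move_arm", "arguments": {"commands": [[-1,0,0,-3,0,0,0],[-1,0,0,-7,0,0,0],[-1,2.6,-4.5,-8,0,0,-5],[-1,5.2,-9,-8,0,0,-12],[-1,8,-13.5,-8,0,0,-19],[-1,10.6,-17.9,-8,0,0,-19],[-1,10.6,-17.9,-8,0,0,-19],[-1,10.6,-17.9,-8,0,0,-19]]}}

```text
clock: 6.4
tcp_pos: [0.513, 0.3187, 0.0928]
ee_rot: [0.841, 0.541, 0.0, 0.0]
force: [1.1, -0.7, -1.5]
opening: 0.03
gripper_force: 40.1
```

```bash
python3 -c "
from h import *
go(515,317,14.5,-24.5)"
```

```text
clock 6.4 tcp [513.  318.7  92.8] phi -24.5 tilt [0.0007 0.0004] open 30.0 | shift cm [-0.07  0.25  7.83] turn -0.0 q6-> 56 q6 50 F [ 1.1 -0.7 -1.5]
```

>>> {"name": "move_arm", "arguments": {"commands": [[-1,-0.1,0.2,4,0,0,0],[-1,-0.1,0.2,6.5,0,0,0],[-1,-0.1,0.2,7.8,0,0,0],[-1,-0.1,0.2,7.8,0,0,0],[-1,-0.1,0.2,7.8,0,0,0],[0.5,-0.1,0.2,7.8,0,0,0],[0.5,-0.1,0.2,7.8,0,0,0],[0.5,-0.1,0.2,7.8,0,0,0]]}}

```text
clock: 7.2
tcp_pos: [0.5154, 0.3153, 0.015]
ee_rot: [0.842, 0.539, 0.001, 0.0]
force: [0.0, 0.9, 0.3]
opening: 0.064
gripper_force: 0.0
```

```bash
python3 -c "
from h import *
go(480,0,230,-18)"
```

```text
clock 7.2 tcp [515.4 315.3  15. ] phi -24.7 tilt [0.001  0.0006] open 64.0 | shift cm [-30.1    9.99 -21.52] turn -6.7 q6-> 18 q6 50 F [0.  0.9 0.3]
```

>>> {"name": "move_arm", "arguments": {"commands": [[0.5,0,0,-5,0,0,0],[0.5,0,0,-10,0,0,0],[1,-23.4,8.5,-18,0,0,0],[1,-23.4,8.5,-23,0,0,-7],[1,-23.4,8.5,-23,0,0,-7],[1,-23.4,8.5,-23,0,0,-7],[1,-23.4,8.5,-23,0,0,-7],[1,-23.4,8.5,-23,0,0,-7]]}}

```text
clock: 8.0
tcp_pos: [0.4943, 0.0646, 0.2466]
ee_rot: [0.808, 0.589, 0.001, 0.001]
force: [1.2, -0.2, -0.2]
opening: 0.0856
gripper_force: 0.0
```

```bash
python3 -c "
from h import *
go(475,-181,250,-18)"
```

```text
clock 8.0 tcp [494.3  64.6 246.6] phi -17.8 tilt [ 0.0028 -0.0007] open 85.6 | shift cm [-23.98   5.66  -0.33] turn 0.2 q6-> -3 q6 17 F [ 1.2 -0.2 -0.2]
```

>>> {"name": "move_arm", "arguments": {"commands": [[1,-24,5.7,-0.3,0,0,0],[1,-24,5.7,-0.3,0,0,0],[1,-24,5.7,-0.3,0,0,0],[1,-24,5.7,-0.3,0,0,0],[1,-24,5.7,-0.3,0,0,0],[1,-24,5.7,-0.3,0,0,0],[1,-24,5.7,-0.3,0,0,0],[1,-24,5.7,-0.3,0,0,0]]}}

```text
clock: 8.8
tcp_pos: [0.4752, -0.1777, 0.2473]
ee_rot: [0.808, 0.59, 0.0, -0.0]
force: [0.2, 0.1, -0.8]
opening: 0.0854
gripper_force: 0.0
```

```bash
python3 -c "
from h import *
go(500,-102,30,-18)
p,d,K,Ti=report('wrist',['tape_measure','square_tray'],ZS);cv2.imwrite('pics/w3.png',p[:,:,::-1])
for r in imaging.outline_of('tape_measure','wrist')[:3]:
    P=cloud(d,K,Ti,r['pixels']);print(np.round(r['point']),rect(P[P[:,2]>.045][:,:2]),rect(P[P[:,2]>.015][:,:2]))
p,*_=report('top',['torch'],ZS)
"
```

```text
clock 8.8 tcp [ 475.2 -177.7  247.3] phi -17.7 tilt [-0.0004  0.0009] open 85.4 | shift cm [ 7.95  0.08 21.73] turn 0.3 q6-> 6 q6 -11 F [ 0.2  0.1 -0.8]
tape_measure 0.9 [318. 124.] 2666 z [47. 61. 65.] cloud (array([ 498.4, -102.2]), array([75.1, 32.4]), 72.3) plane (array([ 497.4, -105.5]), array([66.5, 31.4]), 72.3)
tape_measure 0.67 [169. 152.] 3590 z [13. 54. 61.] cloud (array([341.1, -75.4]), array([71.4, 59.1]), 60.0) plane (array([363.5, -83.9]), array([64.8, 46.9]), 61.5)
square_tray 0.88 [338. 126.] 7810 z [ 3.  4. 12.] cloud (array([ 502.7, -105.7]), array([106.7, 104.6]), -33.8) plane (array([ 502.1, -106.2]), array([103.3, 102.5]), -34.3)
[318. 124.] (array([ 497.4, -105.4]), array([68.3, 32.3]), 71.8) (array([ 497.6, -104.8]), array([69.5, 32.4]), 72.3)
[169. 152.] (array([353.4, -80.2]), array([67.4, 31.6]), 62.0) (array([352.7, -81.9]), array([71.1, 32. ]), 61.7)
torch 0.59 [186. 282.] 502 z [19. 30. 38.] cloud (array([518.1, 312.9]), array([121.1,  34.1]), 61.2) plane (array([518.4, 312.8]), array([124.8,  33.9]), 61.4)
```

View pics/w3.png

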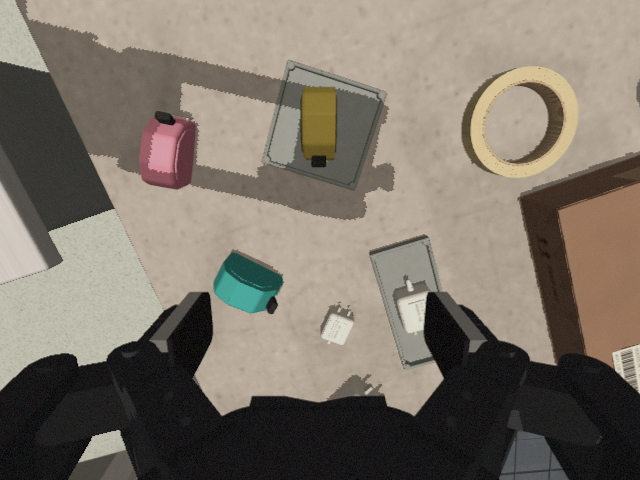

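The yellow tape measure is at (319,125) in the square tray at (325,125), with centre (497.5,-105) and its length at 72°. I'll grip it now.

>>> {"name": "move_arm", "arguments": {"commands": [[1,7.6,-0.1,0,0,0,0],[1,7.6,-0.1,3,0,0,0],[1,7.6,-0.1,8,0,0,0],[1,7.6,-0.1,13,0,0,0],[1,7.6,-0.1,14.5,0,0,0],[1,7.6,-0.1,14.5,0,0,0],[1,7.6,-0.1,14.5,0,0,0],[1,7.6,-0.1,14.5,0,0,0]]}}

```text
clock: 9.9
tcp_pos: [0.4991, -0.1065, 0.1038]
ee_rot: [0.808, 0.59, 0.001, 0.001]
force: [1.2, 0.5, -0.3]
opening: 0.0854
gripper_force: 0.0
```

```bash
python3 -c "
from h import *
go(497.5,-105,35,-18)"
```

```text
clock 9.9 tcp [ 499.1 -106.5  103.8] phi -17.7 tilt [ 0.0029 -0.001 ] open 85.4 | shift cm [ 0.09 -0.22  6.88] turn 0.3 q6-> 6 q6 -2 F [ 1.2  0.5 -0.3]
```

>>> {"name": "move_arm", "arguments": {"commands": [[1,0.1,-0.2,3,0,0,0],[0.5,0.1,-0.2,5.5,0,0,0],[0.2,0.1,-0.2,6.9,0,0,0],[0.2,0.1,-0.2,6.9,0,0,0],[-1,0.1,-0.2,6.9,0,0,0],[-1,0.1,-0.2,6.9,0,0,0],[-1,0.1,-0.2,6.9,0,0,0],[-1,0.1,-0.2,6.9,0,0,0]]}}

```text
clock: 10.7
tcp_pos: [0.4977, -0.1052, 0.0349]
ee_rot: [0.808, 0.59, 0.001, 0.001]
force: [-0.3, -0.0, 7.6]
opening: 0.0293
gripper_force: 41.6
```

```bash
python3 -c "
from h import *
go(573.5,115.5,35,-18)"
```

```text
clock 10.7 tcp [ 497.7 -105.2   34.9] phi -17.7 tilt [ 0.0034 -0.0012] open 29.3 | shift cm [ 2.333e+01  5.000e-01 -1.000e-02] turn 0.3 q6-> 29 q6 -2 F [-0.3 -0.   7.6]
```

>>> {"name": "move_arm", "arguments": {"commands": [[-1,0,0,-3,0,0,0],[-1,0,0,-7,0,0,0],[-1,4,0.1,-8,0,0,0],[-1,9,0.2,-8,0,0,0],[-1,14,0.3,-8,0,0,0],[-1,19,0.4,-8,0,0,0],[-1,22,0.5,-8,0,0,0],[-1,23.3,0.5,-8,0,0,0]]}}

```text
clock: 11.5
tcp_pos: [0.5726, 0.1188, 0.1138]
ee_rot: [0.807, 0.591, 0.001, 0.0]
force: [-0.7, 0.4, -1.7]
opening: 0.0295
gripper_force: 40.8
```

```bash
python3 -c "
from h import *
go(573.5,115.5,35,-18)"
```

```text
clock 11.5 tcp [572.6 118.8 113.8] phi -17.6 tilt [0.0013 0.0008] open 29.5 | shift cm [-0.29  0.18  7.88] turn 0.4 q6-> 29 q6 22 F [-0.7  0.4 -1.7]
```

>>> {"name": "move_arm", "arguments": {"commands": [[-1,0,0,2,0,0,0],[-1,0,0,5,0,0,0],[-1,0,0,7,0,0,0],[-1,0,0,7.9,0,0,0],[-1,0,0,7.9,0,0,0],[-1,0,0,7.9,0,0,0],[-1,0,0,7.9,0,0,0],[-1,0,0,7.9,0,0,0]]}}

```text
clock: 12.3
tcp_pos: [0.572, 0.1156, 0.0347]
ee_rot: [0.808, 0.59, 0.0, 0.0]
force: [0.7, 0.6, -1.4]
opening: 0.0289
gripper_force: 41.1
```

```bash
python3 -c "
from h import *
go(573.5,115.5,35,-18)"
```

```text
clock 12.3 tcp [572.  115.6  34.7] phi -17.7 tilt [0.0004 0.0001] open 28.9 | shift cm [ 0.04  0.15 -0.03] turn 0.3 q6-> 29 q6 22 F [ 0.7  0.6 -1.4]
```

>>> {"name": "move_arm", "arguments": {"commands": [[-1,0,0.1,0.1,0,0,0],[-1,0,0.1,0.1,0,0,0],[-0.1,0,0.1,0.1,0,0,0],[0.3,0,0.1,0.1,0,0,0],[0.6,0,0.1,0.1,0,0,0],[0.6,0,0.1,-2,0,0,0],[0.6,0,0.1,-6,0,0,0],[0.6,0,0.1,-10,0,0,0]]}}

```text
clock: 13.1
tcp_pos: [0.572, 0.1154, 0.1346]
ee_rot: [0.808, 0.59, -0.001, -0.001]
force: [0.6, -0.7, 0.3]
opening: 0.0683
gripper_force: 0.0
```

```bash
python3 -c "
from h import *
go(545,-405,250,0)
p,*_=report('top',['tape_measure'],ZS)"
```

```text
clock 13.1 tcp [572.  115.4 134.6] phi -17.7 tilt [-0.0023 -0.0001] open 68.3 | shift cm [-50.4   13.26 -11.53] turn -17.7 q6-> -37 q6 22 F [ 0.6 -0.7  0.3]
tape_measure 0.59 [348. 318.] 460 z [ 5. 55. 63.] cloud (array([357.8, -82.9]), array([74.2, 44.9]), 62.8) plane (array([348.3, -77.4]), array([70.2, 41.6]), 61.5)
tape_measure 0.54 [407. 299.] 371 z [27. 56. 64.] cloud (array([ 377.4, -240.9]), array([77.1, 34.8]), -46.8) plane (array([ 371. , -231.9]), array([78.7, 32.4]), -46.8)
tape_measure 0.37 [426. 239.] 1203 z [ 1.  6. 15.] cloud (array([ 549.9, -332.5]), array([165.8,  76.6]), 89.8) plane (array([ 529.6, -313.1]), array([155.4,  69.5]), -89.5)
```

Tape measure is under the gripper there; I'll check it once the arm has cleared.

>>> {"name": "move_arm", "arguments": {"commands": [[0.6,-25,6.6,-11,0,0,-18],[0.6,-25,6.6,-11,0,0,-18],[0.6,-25,6.6,-11,0,0,-18],[0.6,-25,6.6,-11,0,0,-18],[0.6,-25,6.6,-11,0,0,-18],[0.6,-25,6.6,-11,0,0,-18],[0.6,-25,6.6,-11,0,0,-18],[0.6,-25,6.6,-11,0,0,-18]]}}

```text
clock: 14.0
tcp_pos: [0.5592, -0.1432, 0.2437]
ee_rot: [0.706, 0.708, 0.0, -0.0]
force: [-0.0, -0.0, -0.6]
opening: 0.0685
gripper_force: 0.0
```

```bash
python3 -c "
from h import *
go(545,-405,250,0)
p,d,K,Ti=report('top',['tape_measure'],ZS);cv2.imwrite('pics/t2.png',p[:,:,::-1])"
```

```text
clock 14.0 tcp [ 559.2 -143.2  243.7] phi 0.2 tilt [-0.0004  0.0008] open 68.5 | shift cm [-26.18  -1.49  -0.65] turn 0.2 q6-> -37 q6 -21 F [-0.  -0.  -0.6]
tape_measure 0.74 [257. 248.] 416 z [17. 58. 68.] cloud (array([571. , 115.5]), array([67.7, 32.1]), 72.8) plane (array([563. , 112.8]), array([70. , 45.2]), 73.5)
tape_measure 0.74 [275. 186.] 1567 z [-0.  5. 31.] cloud (array([744.3,  53.6]), array([133.6, 108.7]), 75.5) plane (array([713.8,  51.1]), array([126.1,  99.7]), 76.4)
```

View pics/t2.png

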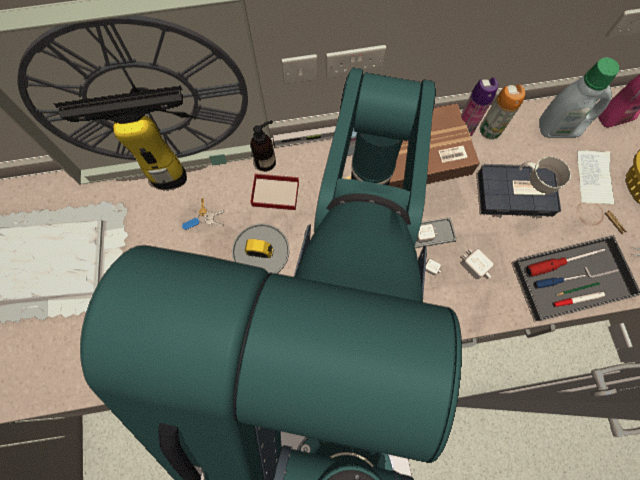

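The tape measure stands upright at (258,248), in the middle of the dish at (260,250). Its measured centre is (571,115.5) and the dish centre is (573.5,115.4). Next is the charger.

>>> {"name": "move_arm", "arguments": {"commands": [[0.6,-26,-1.5,-0.6,0,0,0],[0.6,-26,-1.5,-0.6,0,0,0],[0.6,-26,-1.5,-0.6,0,0,0],[0.6,-26,-1.5,-0.6,0,0,0],[0.6,-26,-1.5,-0.6,0,0,0],[0.6,-26,-1.5,-0.6,0,0,0],[0.6,-26,-1.5,-0.6,0,0,0],[0.6,-26,-1.5,-0.6,0,0,0]]}}

```text
clock: 14.9
tcp_pos: [0.5458, -0.4004, 0.2493]
ee_rot: [0.705, 0.709, 0.0, -0.001]
force: [-0.6, -0.0, -0.5]
opening: 0.0681
gripper_force: 0.0
```

```bash
python3 -c "
from h import *
go(547,-325,14,0)
p,d,K,Ti=report('wrist',['charger','long_tray'],ZS);cv2.imwrite('pics/w4.png',p[:,:,::-1])
for r in imaging.outline_of('charger','wrist')[:3]:
    P=cloud(d,K,Ti,r['pixels']);print(np.round(r['point']),rect(P[P[:,2]>.027][:,:2]),rect(P[P[:,2]>.007][:,:2]))
for r in imaging.spot_point('charger','wrist')[:3]: print(r['point'],plane([r['point']],.004,K,Ti))
for r in imaging.spot_point('long_tray','wrist')[:1]: print(r['point'],plane([r['point']],.0,K,Ti))
"
```

```text
clock 14.9 tcp [ 545.8 -400.4  249.3] phi 0.3 tilt [-0.0013  0.0025] open 68.1 | shift cm [ 7.48  0.19 23.54] turn 0.3 q6-> -31 q6 -42 F [-0.6 -0.  -0.5]
charger 0.83 [219. 246.] 3229 z [17. 37. 38.] cloud (array([ 434.2, -448.1]), array([94.5, 59.2]), 31.0) plane (array([ 440. , -440.8]), array([85.9, 54.2]), 30.9)
charger 0.63 [470.   3.] 547 z [ 2. 14. 25.] cloud (array([ 688.2, -210.8]), array([56.5,  9.1]), -2.7) plane (array([ 678.4, -219.6]), array([54.9,  9.4]), 0.3)
charger 0.62 [226. 129.] 1288 z [10. 21. 23.] cloud (array([ 450. , -326.5]), array([50.8, 30.4]), 50.7) plane (array([ 454.9, -326.4]), array([47.7, 31.6]), 50.6)
long_tray 0.63 [323. 104.] 8422 z [ 3.  4. 12.] cloud (array([ 545.3, -330.7]), array([164.1,  70.8]), 89.9) plane (array([ 545.3, -330.8]), array([158.4,  68.7]), 90.0)
[219. 246.] (array([ 436.9, -443.1]), array([61. , 53.2]), 31.0) (array([ 434.5, -444.5]), array([90.3, 53.2]), 31.0)
[470.   3.] (array([0., 0.]), array([0., 0.]), 0.0) (array([ 688.5, -211.8]), array([50.1,  7.1]), -2.2)
[226. 129.] (array([0., 0.]), array([0., 0.]), 0.0) (array([ 450. , -326.5]), array([50.8, 30.4]), 50.7)
[229.6, 130.4] [[ 0.45229584 -0.32649596  0.004     ]]
[315.8, 131.4] [[ 0.54225391 -0.32695226  0.004     ]]
[219.8, 242.5] [[ 0.43383136 -0.4486741   0.004     ]]
```

View pics/w4.png

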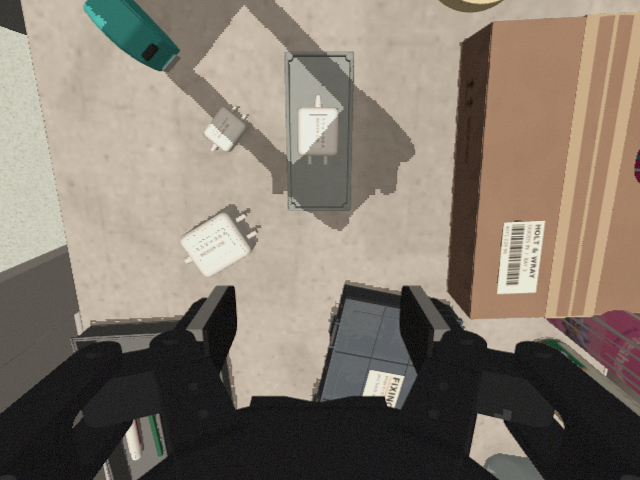

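The wrist picture shows the middle charger at (318,131) in the long tray, which spans (287–352, 53–208). The large charger is at (217,245) and the small one at (225,129). I'll measure its block from the depth image.

```bash
python3 -c "
from h import *
K,Ti=cal('wrist');p,d=imaging.camera('wrist')
m=np.zeros((480,640),bool);m[85:175,285:355]=1
P=cloud(d,K,Ti,m);print(rect(P[P[:,2]>.027][:,:2]),rect(P[P[:,2]>.0145][:,:2]),P[:,2].max())
Q=P[P[:,2]>.027];print(np.percentile(Q[:,0],[2,98])*1000,np.percentile(Q[:,1],[2,98])*1000)
go(547,-325,100,0)
"
```

```text
(array([ 544., -327.]), array([45.5, 39.2]), 89.6) (array([ 543.4, -328. ]), array([58.2, 55.2]), 50.5) 0.035513742922839875
[524.66001879 562.55616661] [-348.54541944 -305.51101367]
clock 15.25 tcp [ 546.  -401.8  250.6] phi 0.3 tilt [ 0.0002 -0.    ] open 68.9 | shift cm [ 7.68  0.14 15.06] turn 0.3 q6-> -31 q6 -43 F [-0.3  0.5  0.3]
```

>>> {"name": "move_arm", "arguments": {"commands": [[0.3,7.5,-0.2,0,0,0,0],[0.3,7.5,-0.2,5,0,0,0],[0.3,7.5,-0.2,10,0,0,0],[0.3,7.5,-0.2,15,0,0,0],[0.3,7.5,-0.2,18,0,0,0],[0.3,7.5,-0.2,18,0,0,0],[0.3,7.5,-0.2,18,0,0,0],[0.3,7.5,-0.2,18,0,0,0]]}}

```text
clock: 16.05
tcp_pos: [0.5451, -0.3291, 0.0728]
ee_rot: [0.705, 0.709, 0.0, 0.002]
force: [0.8, -0.3, -0.1]
opening: 0.055
gripper_force: 0.0
```

```bash
python3 -c "
from h import *
go(544,-327,14,0)"
```

```text
clock 16.05 tcp [ 545.1 -329.1   72.8] phi 0.3 tilt [ 0.0034 -0.0025] open 55.0 | shift cm [ 0.22 -0.13  5.88] turn 0.3 q6-> -31 q6 -38 F [ 0.8 -0.3 -0.1]
```

>>> {"name": "move_arm", "arguments": {"commands": [[0.3,0.2,-0.1,2,0,0,0],[0.3,0.2,-0.1,4.5,0,0,0],[0.3,0.2,-0.1,5.8,0,0,0],[0.3,0.2,-0.1,5.8,0,0,0],[-1,0.2,-0.1,5.8,0,0,0],[-1,0.2,-0.1,5.8,0,0,0],[-1,0.2,-0.1,5.8,0,0,0],[-1,0.2,-0.1,5.8,0,0,0]], "squeeze": 40}}

```text
clock: 16.85
tcp_pos: [0.5435, -0.3266, 0.014]
ee_rot: [0.705, 0.709, 0.0, 0.001]
force: [-0.5, 0.6, 6.1]
opening: 0.0389
gripper_force: 41.6
```

```bash
python3 -c "
from h import *
go(502.3,-106,15,-34)"
```

```text
clock 16.85 tcp [ 543.5 -326.6   14. ] phi 0.3 tilt [ 0.0023 -0.0017] open 38.9 | shift cm [22.08 -4.01 -0.15] turn 34.3 q6-> 22 q6 -38 F [-0.5  0.6  6.1]
```

>>> {"name": "move_arm", "arguments": {"commands": [[-1,0,0,-3,0,0,0],[-1,0,0,-7,0,0,0],[-1,4.4,-0.8,-8,0,0,7],[-1,9,-1.6,-8,0,0,14],[-1,13.6,-2.5,-8,0,0,21],[-1,18,-3.3,-8,0,0,28],[-1,21,-3.9,-8,0,0,34.3],[-1,21.9,-4.1,-8,0,0,34.3]]}}

```text
clock: 17.65
tcp_pos: [0.4986, -0.1039, 0.0925]
ee_rot: [0.883, 0.469, -0.0, -0.001]
force: [-0.7, 0.1, -1.6]
opening: 0.0387
gripper_force: 40.8
```

```bash
python3 -c "
from h import *
go(501.2,-107.7,14.5,-34)"
```

```text
clock 17.65 tcp [ 498.6 -103.9   92.5] phi -34.0 tilt [-0.0016  0.0012] open 38.7 | shift cm [-0.17  0.45  7.8 ] turn -0.0 q6-> 22 q6 14 F [-0.7  0.1 -1.6]
```

>>> {"name": "move_arm", "arguments": {"commands": [[-1,0,0,2,0,0,0],[-1,0,0,5,0,0,0],[-1,0,0,7,0,0,0],[-1,0,0,7.9,0,0,0],[-1,0,0,7.9,0,0,0],[-1,0,0,7.9,0,0,0],[-1,0,0,7.9,0,0,0],[-1,0,0,7.9,0,0,0]]}}

```text
clock: 18.45
tcp_pos: [0.5008, -0.1073, 0.0137]
ee_rot: [0.883, 0.469, 0.0, 0.0]
force: [0.3, -0.2, -1.0]
opening: 0.0389
gripper_force: 43.4
```

```bash
python3 -c "
from h import *
go(501.2,-107.7,14,-34)"
```

```text
clock 18.45 tcp [ 500.8 -107.3   13.7] phi -34.0 tilt [ 0.0009 -0.0003] open 38.9 | shift cm [-0.01  0.05 -0.03] turn -0.0 q6-> 22 q6 14 F [ 0.3 -0.2 -1. ]
```

>>> {"name": "move_arm", "arguments": {"commands": [[-1,0,0,0.1,0,0,0],[0,0,0,0,0,0,0],[0.3,0,0,0,0,0,0],[0.3,0,0,0,0,0,0],[0.3,0,0,-3,0,0,0],[0.3,0,0,-8,0,0,0],[0.3,0,0,-13,0,0,0],[0.3,0,0,-18,0,0,0]]}}

```text
clock: 19.25
tcp_pos: [0.4997, -0.1068, 0.1951]
ee_rot: [0.883, 0.469, -0.0, -0.0]
force: [1.3, -0.9, -0.6]
opening: 0.0553
gripper_force: 0.0
```

```bash
python3 -c "
from h import *
go(480,243,250,-28.6)"
```

```text
clock 19.25 tcp [ 499.7 -106.8  195.1] phi -34.0 tilt [-0.0006  0.0003] open 55.3 | shift cm [ 27.89 -21.21  -5.48] turn -5.4 q6-> 55 q6 14 F [ 1.3 -0.9 -0.6]
```

>>> {"name": "move_arm", "arguments": {"commands": [[0.6,27.9,-21.2,-5.5,0,0,-5.4],[0.6,27.9,-21.2,-5.5,0,0,-5.4],[0.6,27.9,-21.2,-5.5,0,0,-5.4],[0.6,27.9,-21.2,-5.5,0,0,-5.4],[0.6,27.9,-21.2,-5.5,0,0,-5.4],[0.6,27.9,-21.2,-5.5,0,0,-5.4],[0.6,27.9,-21.2,-5.5,0,0,-5.4],[0.6,27.9,-21.2,-5.5,0,0,-5.4]]}}

```text
clock: 20.05
tcp_pos: [0.4805, 0.2483, 0.2495]
ee_rot: [0.859, 0.512, 0.002, -0.001]
force: [0.7, -1.2, 0.7]
opening: 0.0685
gripper_force: 0.0
```

```bash
python3 -c "
from h import *
go(515,315,14,-28.6)
K,Ti=cal('wrist')
p,d,K,Ti=report('wrist',['torch','cork_mat'],ZS)
p,*_=report('top',['charger','square_tray','long_tray'],ZS);cv2.imwrite('pics/t3.png',cv2.resize(p[170:330,120:500,::-1],None,fx=2,fy=2))
"
```

```text
clock 20.05 tcp [480.5 248.3 249.5] phi -28.3 tilt [0.0021 0.0033] open 68.5 | shift cm [ 7.42 -0.14 23.58] turn 0.3 q6-> 60 q6 48 F [ 0.7 -1.2  0.7]
torch 0.95 [319. 136.] 3619 z [21. 29. 36.] cloud (array([517.8, 311.8]), array([130.4,  39.1]), 59.7) plane (array([515.4, 313.1]), array([124.8,  37.5]), 62.5)
cork_mat 0.69 [304. 117.] 12492 z [2. 4. 5.] cloud (array([512.9, 317.3]), array([152.7, 112.8]), 65.6) plane (array([512.9, 317.1]), array([151.1, 111.4]), 65.5)
charger 0.91 [478. 260.] 611 z [ 9. 36. 41.] cloud (array([ 439.9, -451. ]), array([86.2, 74.1]), 31.8) plane (array([ 434.1, -441. ]), array([85. , 63.3]), 31.1)
charger 0.61 [347. 262.] 288 z [17. 32. 36.] cloud (array([ 499.7, -106. ]), array([52.1, 39.9]), 57.5) plane (array([ 497. , -105.5]), array([52.5, 42.3]), 52.3)
charger 0.57 [434. 265.] 154 z [15. 22. 25.] cloud (array([ 450.7, -324.4]), array([36.3, 30.4]), 52.5) plane (array([ 448.3, -320. ]), array([36.2, 32.1]), 51.9)
square_tray 0.75 [339. 273.] 1283 z [ 1.  6. 15.] cloud (array([ 506.3, -106.5]), array([111.3, 106.5]), -35.0) plane (array([ 503.2, -105. ]), array([108.3, 106.1]), -34.5)
long_tray 0.64 [421. 230.] 1487 z [ 1.  5. 13.] cloud (array([ 549.3, -332. ]), array([167.3,  75.8]), -89.4) plane (array([ 545.8, -327.6]), array([163.5,  73.5]), -88.7)
```

View pics/t3.png

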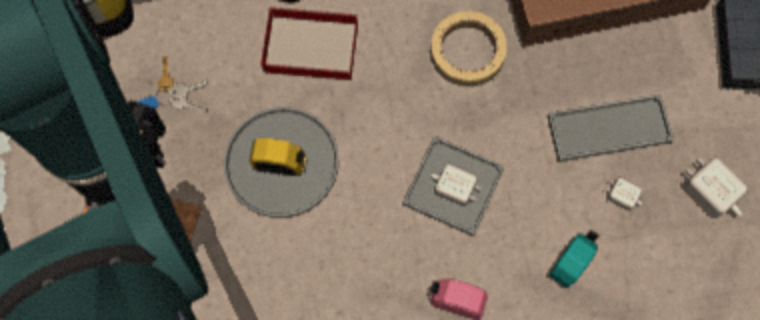

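The charger lies flat in the middle of the square tray at crop (457,184), and the tape measure is in the dish at (280,157). Everything else is where it was. Next I'll pick up the torch from the mat.

>>> {"name": "move_arm", "arguments": {"commands": [[0.6,7.8,-0.2,0,0,0,-3.8],[0.6,7.8,-0.2,3,0,0,-3.8],[0.6,7.8,-0.2,8,0,0,-3.8],[0.6,7.8,-0.2,13,0,0,-3.8],[0.6,7.8,-0.2,18,0,0,-3.8],[0.6,7.8,-0.2,18,0,0,-3.8],[0.6,7.8,-0.2,18,0,0,-3.8],[0.6,7.8,-0.2,18,0,0,-3.8]]}}

```text
clock: 21.2
tcp_pos: [0.5187, 0.3127, 0.0711]
ee_rot: [0.843, 0.538, 0.002, 0.0]
force: [0.4, 0.4, 0.6]
opening: 0.0682
gripper_force: 0.0
```

```bash
python3 -c "
from h import *
go(515.6,313.5,14,-24.7)"
```

```text
clock 21.2 tcp [518.7 312.7  71.1] phi -24.9 tilt [0.004 0.002] open 68.2 | shift cm [-0.08 -0.33  5.71] turn -0.2 q6-> 56 q6 49 F [0.4 0.4 0.6]
```

>>> {"name": "move_arm", "arguments": {"commands": [[0.6,0,-0.2,2,0,0,0],[0.6,0,-0.2,4.5,0,0,0],[0.6,0,-0.2,5.7,0,0,0],[0.6,0,-0.2,5.7,0,0,0],[-1,0,-0.2,5.7,0,0,0],[-1,0,-0.2,5.7,0,0,0],[-1,0,-0.2,5.7,0,0,0],[-1,0,-0.2,5.7,0,0,0]], "squeeze": 40}}

```text
clock: 22.0
tcp_pos: [0.5157, 0.3136, 0.013]
ee_rot: [0.843, 0.539, 0.001, 0.0]
force: [-0.9, -0.5, 6.2]
opening: 0.0297
gripper_force: 39.0
```

```bash
python3 -c "
from h import *
go(545.4,-331,14,0)"
```

```text
clock 22.0 tcp [515.7 313.6  13. ] phi -24.8 tilt [0.0025 0.0011] open 29.7 | shift cm [-57.26  29.76  -0.16] turn -24.8 q6-> -31 q6 50 F [-0.9 -0.5  6.2]
```

>>> {"name": "move_arm", "arguments": {"commands": [[-1,0,0,-3,0,0,0],[-1,0,0,-8,0,0,0],[-1,0,0,-13,0,0,0],[-1,-4,2,-15,0,0,-3],[-1,-8,4.1,-15,0,0,-8],[-1,-12,6.2,-15,0,0,-13],[-1,-16,8.3,-15,0,0,-18],[-1,-20,10.4,-15,0,0,-23]]}}

```text
clock: 22.8
tcp_pos: [0.5249, 0.0864, 0.1622]
ee_rot: [0.717, 0.697, 0.001, 0.0]
force: [0.9, 0.2, -1.5]
opening: 0.0302
gripper_force: 40.2
```

```bash
python3 -c "
from h import *
go(545.4,-331,164,0)"
```

```text
clock 22.8 tcp [524.9  86.4 162.2] phi -1.6 tilt [0.0013 0.0001] open 30.2 | shift cm [-41.66   3.21  -0.18] turn -1.6 q6-> -31 q6 3 F [ 0.9  0.2 -1.5]
```

>>> {"name": "move_arm", "arguments": {"commands": [[-1,-4.5,0.3,0,0,0,-1.6],[-1,-9.5,0.6,0,0,0,-1.6],[-1,-14.5,1,0,0,0,-1.6],[-1,-19.5,1.4,0,0,0,-1.6],[-1,-24.5,1.8,0,0,0,-1.6],[-1,-29.5,2.2,0,0,0,-1.6],[-1,-34.5,2.7,0,0,0,-1.6],[-1,-38.5,3,0,0,0,-1.6]]}}

```text
clock: 23.6
tcp_pos: [0.5427, -0.3009, 0.162]
ee_rot: [0.709, 0.705, 0.0, 0.001]
force: [0.0, -0.4, 0.6]
opening: 0.0294
gripper_force: 40.2
```

>>> {"name": "move_arm", "arguments": {"commands": [[-1,-2,0.1,0,0,0,0],[-1,-2,0.1,0,0,0,0],[-1,-2,0.1,3,0,0,0],[-1,-2,0.1,6,0,0,0],[-1,-2,0.1,8,0,0,0],[-1,-2,0.1,8,0,0,0],[-1,-2,0.1,8,0,0,0],[-1,-2,0.1,8,0,0,0]]}}

```text
clock: 24.4
tcp_pos: [0.5446, -0.3176, 0.0829]
ee_rot: [0.708, 0.706, 0.0, 0.001]
force: [-0.0, 0.1, -1.4]
opening: 0.0297
gripper_force: 40.2
```

```bash
python3 -c "
from h import *
go(545.4,-331,13.5,0)
p,d,K,Ti=report('wrist',['torch','long_tray'],ZS);cv2.imwrite('pics/w5.png',p[:,:,::-1])"
```

```text
clock 24.4 tcp [ 544.6 -317.6   82.9] phi -0.2 tilt [ 0.0018 -0.001 ] open 29.7 | shift cm [-1.33  0.07  6.94] turn -0.2 q6-> -31 q6 -36 F [-0.   0.1 -1.4]
torch 0.62 [318. 283.] 15500 z [ 91.  98. 103.] cloud (array([ 542. , -326.4]), array([140.4,  38.6]), -86.3) plane (array([ 540.6, -342.3]), array([165.4,  55.1]), -88.5)
long_tray 0.97 [288. 203.] 8903 z [ 3.  4. 12.] cloud (array([ 545.1, -328.9]), array([154.8,  72.8]), -89.8) plane (array([ 545. , -328.1]), array([153.6,  68.6]), -89.7)
```

View pics/w5.png

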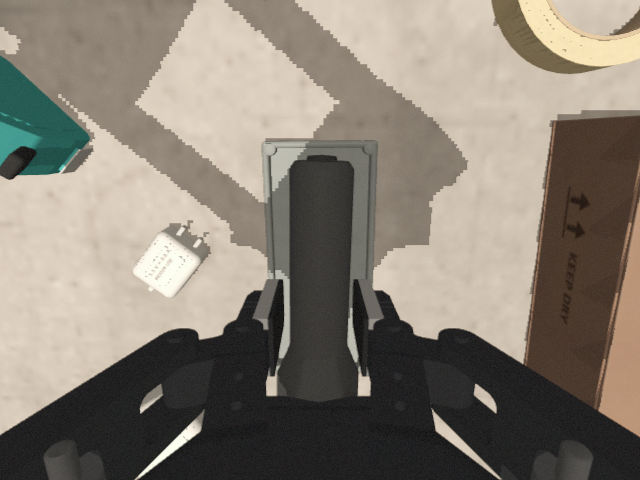

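The torch hangs aligned over the long tray, with its barrel along x≈320 px between the tray's edges at 265 and 377 px. I'll check how it is centred lengthwise in the grip, then lower it.

```bash
python3 -c "
from h import *
K,Ti=cal('wrist')
print(plane([[320,157],[292,162],[352,162],[290,300],[352,300]],.09,K,Ti), plane([[263,141],[378,141]],.012,K,Ti))
go(545.4,-331,13.5,0)"
```

```text
[[ 0.54443919 -0.25718208  0.09      ]
 [ 0.5340182  -0.25896133  0.09      ]
 [ 0.55634699 -0.25904869  0.09      ]
 [ 0.53187796 -0.31515114  0.09      ]
 [ 0.55760196 -0.31528456  0.09      ]] [[ 0.51222637 -0.25251949  0.012     ]
 [ 0.57867867 -0.25276811  0.012     ]]
clock 24.55 tcp [ 544.4 -318.1   82.8] phi -0.2 tilt [ 0.002  -0.0013] open 29.8 | shift cm [-1.28  0.09  6.93] turn -0.2 q6-> -31 q6 -36 F [ 0.1 -0.7 -0.6]
```

>>> {"name": "move_arm", "arguments": {"commands": [[-1,-1.3,0.1,0,0,0,0],[-1,-1.3,0.1,2,0,0,0],[-1,-1.3,0.1,4,0,0,0],[-1,-1.3,0.1,6,0,0,0],[-1,-1.3,0.1,6.9,0,0,0],[-1,-1.3,0.1,7,0,0,0],[-1,-1.3,0.1,7,0,0,0],[-1,-1.3,0.1,7,0,0,0]]}}

```text
clock: 25.35
tcp_pos: [0.5449, -0.3317, 0.0117]
ee_rot: [0.709, 0.706, 0.0, 0.001]
force: [0.3, -0.3, -0.9]
opening: 0.0298
gripper_force: 40.6
```

```bash
python3 -c "
from h import *
go(545.4,-331,13.5,0)"
```

```text
clock 25.35 tcp [ 544.9 -331.7   11.7] phi -0.2 tilt [ 0.0009 -0.0007] open 29.8 | shift cm [ 0.07  0.05 -0.18] turn -0.2 q6-> -31 q6 -37 F [ 0.3 -0.3 -0.9]
```

>>> {"name": "move_arm", "arguments": {"commands": [[-1,0,0,0,0,0,0],[-0.2,0,0,0,0,0,0],[0,0,0,0,0,0,0],[0,0,0,0,0,0,0],[0,0,0,-2,0,0,0],[0.2,0,0,-6,0,0,0],[0.2,0,0,-11,0,0,0],[0.2,0,0,-16,0,0,0]]}}

```text
clock: 26.15
tcp_pos: [0.544, -0.3303, 0.1725]
ee_rot: [0.708, 0.706, -0.0, -0.001]
force: [1.4, -0.1, 0.5]
opening: 0.051
gripper_force: 0.0
```

>>> {"name": "move_arm", "arguments": {"commands": [[0.5,-5,-4,-6,0,0,0],[0.5,-10,-8,-6,0,0,0],[0.5,-13,-10,-6,0,0,0],[0.5,-13,-10,-6,0,0,0],[0.5,-13,-10,-6,0,0,0],[0.5,-13,-10,-6,0,0,0],[0.5,-13,-10,-6,0,0,0],[0.5,-13,-10,-6,0,0,0]]}}

```text
clock: 26.95
tcp_pos: [0.4446, -0.4591, 0.2308]
ee_rot: [0.708, 0.706, 0.0, -0.001]
force: [0.0, 0.5, 0.3]
opening: 0.0642
gripper_force: 0.0
```

```bash
python3 -c "
from h import *
go(545.4,-331,13.5,0)
p,d,K,Ti=report('wrist',['torch','long_tray','charger','square_tray'],ZS);cv2.imwrite('pics/w6.png',p[:,:,::-1])
p,*_=report('top',['tape_measure','round_dish','red_carton','masking_tape','keys','charger','square_tray','torch'],ZS);cv2.imwrite('pics/t6.png',p[:,:,::-1])"
```

```text
clock 26.95 tcp [ 444.6 -459.1  230.8] phi -0.1 tilt [-0.0004  0.0012] open 64.2 | shift cm [12.8  10.05 21.74] turn -0.1 q6-> -31 q6 -52 F [0.  0.5 0.3]
torch 0.75 [426.  74.] 4316 z [21. 29. 36.] cloud (array([ 544.2, -334.1]), array([115.5,  38.8]), 89.8) plane (array([ 543.2, -334.4]), array([114.7,  36.4]), 89.9)
long_tray 0.94 [410.  76.] 7252 z [ 3.  4. 12.] cloud (array([ 547.1, -340.8]), array([139.4,  72.7]), -89.8) plane (array([ 543.9, -342.2]), array([135.5,  70.2]), 89.9)
charger 0.95 [326.  60.] 1502 z [12. 21. 23.] cloud (array([ 449.6, -327.1]), array([49.3, 30. ]), 49.1) plane (array([ 449. , -330.3]), array([46.8, 29.6]), 49.4)
charger 0.67 [315. 195.] 3819 z [18. 37. 39.] cloud (array([ 434.3, -448.2]), array([94.5, 60.3]), 30.0) plane (array([ 435.1, -443.4]), array([86.5, 54.8]), 30.2)
tape_measure 0.79 [259. 246.] 458 z [ 9. 57. 67.] cloud (array([582.6, 119.2]), array([81.4, 51.9]), 73.5) plane (array([563.4, 114.3]), array([76.9, 45.5]), 69.1)
round_dish 0.8 [262. 255.] 2104 z [ 1.  6. 13.] cloud (array([576.1, 113.6]), array([153.2, 153.2]), -76.0) plane (array([574.8, 114.7]), array([154.1, 151.3]), 25.2)
red_carton 0.56 [277. 190.] 1557 z [-0.  5. 31.] cloud (array([743.9,  53.8]), array([132.9, 107.5]), 73.9) plane (array([729.9,  52.9]), array([129.4, 103. ]), 74.0)
masking_tape 0.74 [186. 286.] 2329 z [1. 5. 9.] cloud (array([514.9, 317.9]), array([153.7, 112.1]), 66.3) plane (array([513.6, 316.1]), array([149.3, 110.6]), 65.9)
masking_tape 0.6 [342. 184.] 254 z [ 2. 24. 30.] cloud (array([543. , -80.6]), array([457.8,  56. ]), -19.6) plane (array([ 712.9, -133.6]), array([99. , 33.9]), -45.0)
keys 0.62 [204. 221.] 398 z [-1.  4.  8.] cloud (array([688.7, 255.2]), array([100. ,  96.9]), -41.6) plane (array([685.8, 253.3]), array([100.5,  95. ]), -42.7)
```

View pics/w6.png

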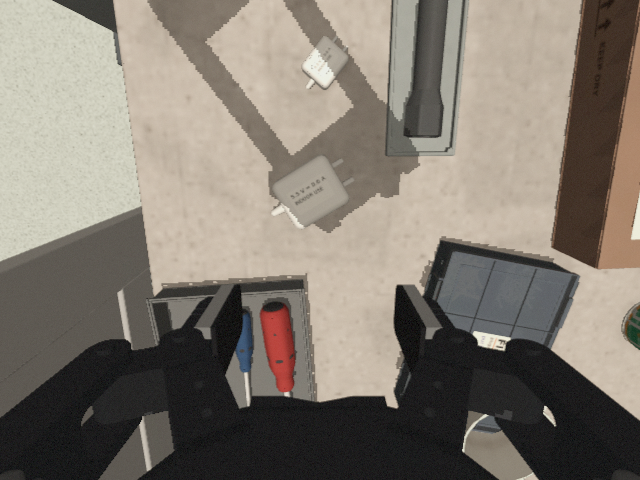

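View pics/t6.png

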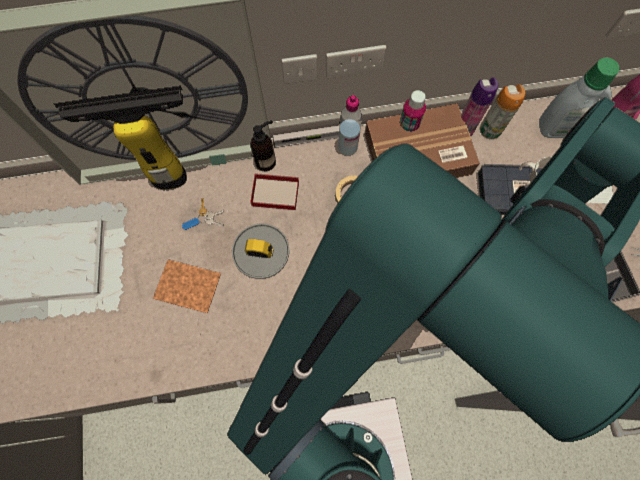

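The torch lies along the long tray, with its head at (423,120) in the wrist picture. The tape measure is in the dish at (259,248) in the top picture, the mat is empty, and the carton and keys have not moved. The arm hides part of the masking tape and the charger here, but both were in place in the earlier picture and I haven't touched them since.

```bash
python3 -c "
from station import env
print(env.sign_off())"
```

```text
the job is handed in; nothing more can be done
None
```

The job is handed in after about 27 s of robot time: the torch was parked on the mat first, and the torch, tape measure and charger are now each in the middle of their own trays.

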